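# Hold the grill's spring-return key switch turned

## Robot

A 6-joint arm with a two-finger parallel gripper is mounted at the origin on a cart in front of the work surface, level with it; the furniture and walls round the work are solid. World frame = base frame: x ahead of the robot, y to its left, z up, the work surface at z = 0. Lengths are in m, angles in rad, forces in N, time in s.
With the tool pointing down it reaches from about 0.3 to 0.85 m from the base axis. Payload 5.4 kg.
Tool frame: the origin (TCP) lies between the finger pads; the fingertips stand 11 mm ahead of it and the grasp point (between the pads) lies 8 mm behind it; z points along the fingers, y is the line along which they close (so a half turn about z gives the same grasp; the last joint's range is limited). The gripper opens to 85 mm and grips with 20 to 120 N. Pads are 22 mm wide; open, the fingers measure 114 mm over their backs; the gripper's body (76 mm by 85 mm) begins 54 mm behind the grasp point. The pads swing forward as they close: fully open they stand 13 mm farther back than shut.
Start: joints at [0.986, 0.158, 1.597, -0, 1.386, -0.21], TCP at [0.211, 0.535, 0.242] pointing down, gripper open.
Joint ranges: [-2.91, 2.91], [-0.94, 2.29], [0.18, 2.7], [-1.29, 4.43], [0.17, 2.64], [-3, 3]. Speed limits (rad/s): [2.57, 2.57, 3.14, 3.14, 3.14, 3.14].

## Interface

Orientations are given as a 3x3 rotation matrix whose columns are the frame's x, y, z axes.
In Python, from workcell import state, get_image, calibration, sign_off gives the robot as it stands.
- The arm moves only by the shell command python3 -m crank 'ROWS' [OPENING] [FORCE]. ROWS is a JSON object of lists of equal length, an entry for each row: "linear": the shift along the tool's x, y, z in cm, a list of three; "turn": the turn about the tool's z in degrees. A call has 1 to 10 rows; each row is the pose to reach, as a shift and turn from the pose commanded when the call began, along the tool's axes at that moment; what a row does not reach only later rows make up. A row lasts 1/12 s, in which the tool goes at most 41.7 mm and 7.16 degrees, less where a joint would pass 70% of its speed; a pose out of reach is approached as far as the arm can. A call with a gripper value outside its range is refused whole. OPENING is the finger opening in cm, from 0 to 8.54, set as the call begins (- or left out, the last holds). The fingers move at their own pace and stop on an object; FORCE is the grip in N (left out, the last holds). Time passes only in rows, so rows that repeat a pose let the fingers close. It gives the time, the measured TCP pose, the force, the opening and the grip force at its end, in the units of the state.
- state(): the state, without advancing time (a new reading comes with each control period).
- get_image(name): name is "scene" or "top"; returns the picture (420x560x3 uint8, red, green, blue); there is no depth.
- calibration(name): a dict with "fx", "fy", "cx", "cy" (pixels), "view" (4x4, takes a point from world to camera coordinates). Camera axes: x right, y down, z forward; pixel columns grow to the right and rows downward; lengths in m; the calibration is good to about 2 mm. A picture is of the moment at which its call begins. calibration takes no time and is no camera call.
- sign_off(): hands the job in; it is judged then, once.
The state is a dict: "t": time; "qpos": joint angles; "joint_vel": joint speeds; "joint_efforts": joint torques, N m; "ee_pos": TCP position; "ee_rot": TCP orientation; "contact_force": force on the tool from outside, world axes, zero at the start; "moment": the same for the moment, N m; "finger_gap": finger opening in m; "gripper_force": force on a finger pad.
Only numpy, scipy, OpenCV 4.12 (cv2) and the standard library are available. Lean on these libraries where they do the work, as an engineer would, in place of code of your own. Each camera call takes 0.05 s, during which the arm holds its last target. There are 200 camera calls.

## Task

The press grill only gets power while somebody holds its key switch. Take the key with the square flat bow out of the key stand (leave the round-headed key where it is), push it straight down into the lock on top of the switch box and work it past the sticky pins until it is fully home, then turn it a quarter turn clockwise (seen from above) to the stop. The lock springs back, so finish while still gripping the key and holding it turned; do not shove the timer or the salt shaker out of place.

Things in the scene. Friction and masses are not known exactly. Their poses are not given: they have to be found in the camera images.
- square_key: The key to use: plain steel, loose, 60 g, upright in one pocket of the stand. From the foot up: flat bit 24 mm (key x) x 7 mm (key y) x 14 mm high with rounded foot; round neck 7 mm thick, 14 to 34 mm; square-cornered flat bow 44 mm (x) x 10 mm (y), 34 to 76 mm. Origin: centre of the foot's underside, z up. Same when turned half round.
- square_bow (a point): Centre of the square key's bow, 55 mm above its foot; axes as the key. Grip the bow across its 10 mm thickness (key y) some 4 mm above this point: the fingertips then clear the stand.
- round_key: The wrong key, loose, to be left in the stand: same bit and neck, but a round disc bow of 36 mm diameter, 10 mm thick, its top 72 mm above the foot. Origin and axes as the square key.
- key_stand: Black plastic block, fixed, 130 mm (x) x 50 mm (y) x 42 mm high, origin at the centre of its underside. Two pockets 36 mm either side of the middle along x, 27 x 9 mm, 37 mm deep. A key rests in one with its bow's underside on the top, foot 8 mm above the work surface, its x along the stand's x. Lift a key 40 mm to clear.
- switch_box: Grey switch box, fixed, 84 x 84 mm, 64 mm high, with the keyhole in a steel plate in the middle of its top, mounting ears on its +x and -x sides, a cable gland on its +y side. Origin at the centre of its underside, z up.
- keyhole (a point): Centre of the keyhole, level with the box's top, axes as the box (z up). Slot 27 mm (x) by 10 mm (y) with a 45 degree countersink 3 mm wide all round, in a fixed plate 8 mm thick; below it the turning part has a slot 26 x 9 mm. The key goes in with its x along the slot, either way round. Home: its foot 25.5 mm below this point, bow 8.5 mm above it.
- lock (a joint): Turning part, about the vertical through the keyhole: 0 at rest (slot along box x), grows clockwise seen from above, stop at 1.45 rad. Sprung back to 0: about 0.15 N m at the stop; the key has about 0.1 rad of play in it. The key can turn it only when home, and is trapped while turned.
- timer: Red and white kitchen timer, loose bystander, 56 mm across, 37 mm high, origin at the centre of its underside.
- salt: Glass salt shaker with a grey cap, loose bystander, 44 mm across, 90 mm high, origin at the centre of its underside.
- rack_post (a point): Mid-height of the fixed upright steel post of the rack, 21 mm thick, standing on the work surface and 0.54 m high: keep the arm and wrist on the robot's side of it.
- sticky_pins (a point): Middle of the two sticky side pins in the keyhole plate, 6 mm below the mouth. Stiff and staying where pushed, they stand into the slot from both long sides, 8 mm either way of the middle, and catch the bit when its foot is 2 to 8 mm below the mouth. Press down with 10 to 15 N and twist about 5 degrees to and fro; pressing alone mostly sticks.
There are look-alikes about, which are no part of the job. What is shaped like the square_key but green is not meant.

How it is judged:
By the outcome, as a careful person would: the job done as asked, in the order asked, and still so for the second after the job is handed in, while the arm keeps its last pose, push and grip.
It also fails if it takes over 56 s, if anything falls off the work surface, if the arm or the gripper's body presses on something with over 40 N, if the wrist force passes 120 N, or if a joint passes its speed limit or range.

## Working session

There is one attempt and no reset: what is moved stays moved. The work goes in short steps, Python scripts to look and compute and a shell command to move; the robot and the scene stay as the last step left them, time stands still between calls to the robot, and variables do not carry over. Pictures are saved under pics/ and viewed, at most 10 in all, crops included, and the job is handed in when it is done.

```bash
mkdir -p pics
python3 - <<'E'
from workcell import *
import cv2,numpy as np
np.set_printoptions(precision=4,suppress=True)
for n in("scene","top"):
    im=get_image(n); cv2.imwrite(f"pics/{n}0.png",im[:,:,::-1]); c=calibration(n); print(n,c["fx"],c["cx"],c["cy"]);print(np.array(c["view"]))
print(state())
E
```

```text
scene 506.76488559955465 281.089972115223 207.32520214180124
[[ 0.5036 -0.8637 -0.0183 -0.3592]
 [-0.5715 -0.3171 -0.7569  0.3349]
 [ 0.6479  0.3916 -0.6533  0.8151]
 [ 0.      0.      0.      1.    ]]
top 458.4965546761161 267.50801632879796 216.23746793748876
[[-0.0127 -0.9998 -0.0148 -0.1478]
 [-0.9928  0.0144 -0.1187  0.4503]
 [ 0.1189  0.0131 -0.9928  1.1651]
 [ 0.      0.      0.      1.    ]]
{'t': 0.1, 'qpos': array([ 0.9859,  0.159 ,  1.5981, -0.    ,  1.3862, -0.2101]), 'joint_vel': array([-0.0001, -0.0003, -0.0025, -0.0016,  0.0003,  0.0005]), 'joint_efforts': array([ -0.0008, -39.6986, -33.234 ,  -0.0002,   0.0041,   0.    ]), 'ee_pos': array([0.2102, 0.5346, 0.2414]), 'ee_rot': array([[-0.9306,  0.3661, -0.0009],
       [ 0.3661,  0.9306, -0.0014],
       [ 0.0003, -0.0016, -1.    ]]), 'contact_force': array([-0.1948, -0.7061, -0.092 ]), 'moment': array([ 0.0311, -0.0504,  0.0299]), 'gripper_force': 0.0, 'finger_gap': 0.0856566060754569}
```

View pics/scene0.png

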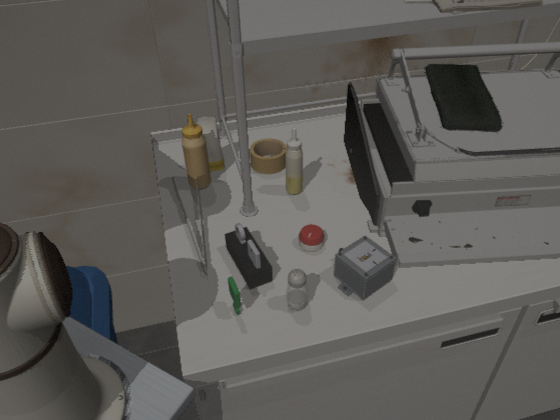

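View pics/top0.png

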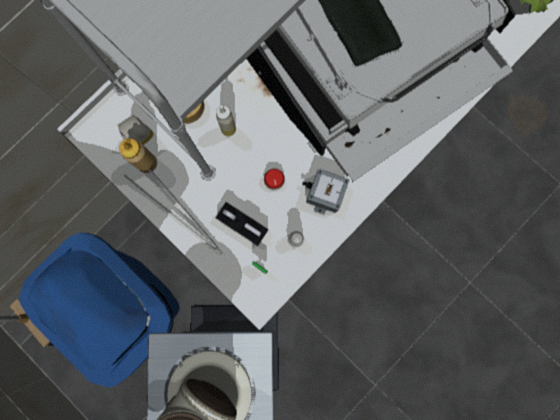

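The scene view shows the stand at (248,256), the box at (365,265), the timer at (311,237) and the salt at (297,290). In the top view the stand is at (242,223) with two keys, the box at (326,190) and the green look-alike at (259,267). I need enlargements.

Run:
```python
import cv2,numpy as np
t=cv2.imread("pics/top0.png");s=cv2.imread("pics/scene0.png")
a=cv2.resize(t[160:280,200:360],None,fx=5,fy=5,interpolation=cv2.INTER_CUBIC)
b=cv2.resize(s[210:320,215:405],None,fx=4,fy=4,interpolation=cv2.INTER_CUBIC)
cv2.imwrite("pics/tc.png",a);cv2.imwrite("pics/sc.png",b)
```

```text
(no output)
```

View pics/tc.png

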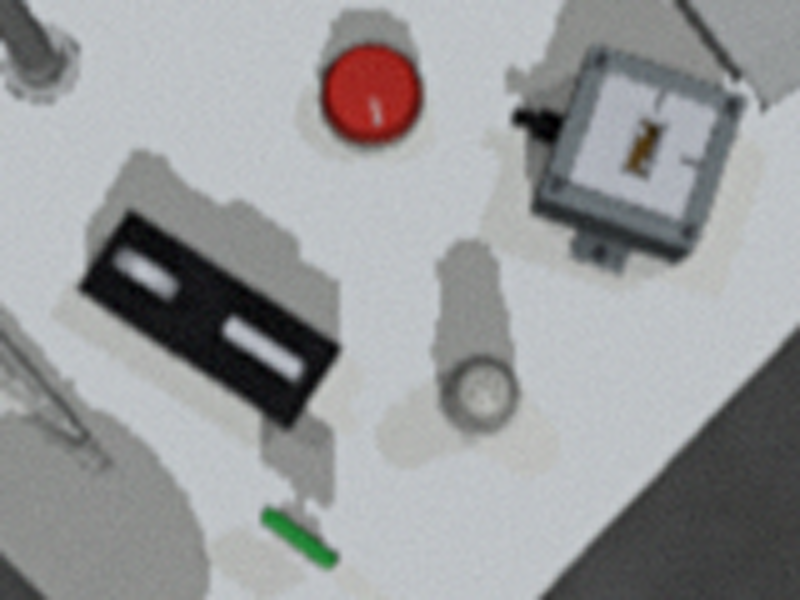

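View pics/sc.png

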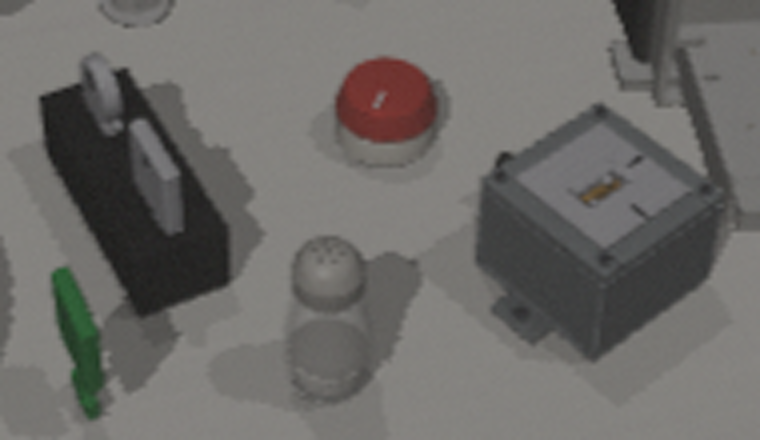

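The crops confirm that the square key is the right one in the top crop (263,347) and the round one is the left (145,273). The keyhole is at about (645,148), the box's gland (+y) at (535,122) and an ear (±x) at (600,250).

```bash
cat > h.py <<'E'
import cv2,numpy as np
from workcell import *
np.set_printoptions(precision=4,suppress=True)
def cast(n,uv,z):
    c=calibration(n);V=np.array(c["view"]);R,t=V[:3,:3],V[:3,3]
    o=-R.T@t; uv=np.atleast_2d(uv).astype(float)
    d=np.c_[(uv[:,0]-c["cx"])/c["fx"],(uv[:,1]-c["cy"])/c["fy"],np.ones(len(uv))]@R
    return o+d*((z-o[2])/d[:,2])[:,None]
def proj(n,p):
    c=calibration(n);V=np.array(c["view"]);q=np.atleast_2d(p)@V[:3,:3].T+V[:3,3]
    return np.c_[q[:,0]/q[:,2]*c["fx"]+c["cx"],q[:,1]/q[:,2]*c["fy"]+c["cy"]]
def comp(mask,uv,off):
    k,l,st,ce=cv2.connectedComponentsWithStats(mask.astype(np.uint8))
    i=l[int(uv[1]),int(uv[0])]
    if i==0: print("seed miss",uv)
    cs=cv2.findContours((l==i).astype(np.uint8),cv2.RETR_EXTERNAL,cv2.CHAIN_APPROX_NONE)[0]
    h=max(cs,key=cv2.contourArea).reshape(-1,2).astype(float)
    return (h+.5)/8-.5+off
def rect(n,h,z):
    p=cast(n,h,z)[:,:2]
    (c,s,a)=cv2.minAreaRect((p*1000).astype(np.float32))
    if s[0]<s[1]: s=s[::-1];a+=90
    return np.array(c)/1000,np.array(s),(a+90)%180-90
def up(im,x0,y0,x1,y1): return cv2.resize(im[y0:y1,x0:x1],None,fx=8,fy=8,interpolation=cv2.INTER_CUBIC).astype(int)
E
python3 - <<'E'
from h import *
t=cv2.imread("pics/top0.png");s=cv2.imread("pics/scene0.png")
def g(n,im,uv,z,f,r=32):
    x0,y0=int(uv[0]-r),int(uv[1]-r); u=up(im,x0,y0,x0+2*r,y0+2*r); m=u.mean(2)
    h=comp(f(u,m),(8*r,8*r),(x0,y0)); return rect(n,h,z)
print("cams",cast("top",[0,0],9)[0]*0+[0,0,0])
print("key",g("top",t,(252.5,229),.084,lambda u,m:m>115))
print("rkey",g("top",t,(229,214.5),.080,lambda u,m:m>115))
print("stand",g("top",t,(242,224),.042,lambda u,m:(m<70)))
print("stand filled",g("top",t,(241,222),.042,lambda u,m:(m<70)))
print("plate",g("top",t,(333,187.5),.064,lambda u,m:(m>150)&(u.max(2)-u.min(2)<40)))
print("slot",g("top",t,(328.6,189.6),.064,lambda u,m:(u[:,:,2]-u[:,:,0]>15)|(m<130),12))
print("timer",g("top",t,(274.5,178),.037,lambda u,m:(u[:,:,2]-u[:,:,0]>60)))
print("salt",g("top",t,(296,239),.085,lambda u,m:m<150,10), cast("top",[296,239],.085))
print("box top px->", cast("top",(np.array([[600,47],[745,98],[690,247],[538,200]])+.5)/5-.5+[200,160],.064))
print("post",cast("top",[207,172],0))
print("green",cast("top",[259.5,267],.07))
b=(np.array([[600,105],[722,190],[600,262],[480,178],[602,189],[130,135],[180,225]])+.5)/4-.5+[215,210]
print("scene box corners,slot,key top-edge",cast("scene",b[:5],.064),cast("scene",b[5:],.084))
E
```

```text
cams [0. 0. 0.]
key (array([ 0.4096, -0.1163]), array([43.5368,  9.7715]), 55.8747444152832)
rkey (array([ 0.4482, -0.0588]), array([30.2159, 10.2359]), 57.17120361328125)
stand (array([ 0.4291, -0.0869]), array([132.3089,  51.0056]), 55.42881393432617)
stand filled (array([ 0.4291, -0.0869]), array([132.3089,  51.0056]), 55.42881393432617)
plate (array([ 0.5121, -0.3088]), array([59.8128, 59.4938]), -20.675270080566406)
slot (array([ 0.5103, -0.3091]), array([29.5532, 13.6391]), -22.017616271972656)
timer (array([ 0.5459, -0.172 ]), array([50.2031, 48.7142]), -0.918609619140625)
seed miss (80, 80)
salt (array([ 0.3852, -0.2226]), array([48.9521, 48.7842]), 89.19261932373047) [[ 0.3839 -0.2238  0.085 ]]
box top px-> [[ 0.5625 -0.2882  0.064 ]
 [ 0.5351 -0.3608  0.064 ]
 [ 0.4594 -0.3307  0.064 ]
 [ 0.4844 -0.255   0.064 ]]
post [[0.5735 0.0077 0.    ]]
green [[ 0.317  -0.1331  0.07  ]]
scene box corners,slot,key top-edge [[ 0.5593 -0.2864  0.064 ]
 [ 0.5334 -0.3609  0.064 ]
 [ 0.4622 -0.3279  0.064 ]
 [ 0.4838 -0.2558  0.064 ]
 [ 0.5059 -0.3103  0.064 ]] [[ 0.4091 -0.1027  0.084 ]
 [ 0.371  -0.1553  0.084 ]]
```

Run:
```python
from h import *
for n,c in(("top",[[219,250],[126,178],[160,205],[207,172]]),("scene",[[206,275],[198,182],[173,180],[249,209]])): print(n,cast(n,c,0)[:,:2].tolist())
b=cast("scene",[[206,275]],0)[0]
for z in(0,.05,.1,.2,.3): print(z,proj("scene",b+[0,0,z]),proj("top",b+[0,0,z]))
for uv in([198,182],[173,180]):
  for z in(0,.1,.2,.3): print(uv,z,proj("top",cast("scene",[uv],z)))
t=cv2.imread("pics/top0.png");s=cv2.imread("pics/scene0.png")
a=cv2.resize(t[150:270,100:240],None,fx=3,fy=3);b=cv2.resize(s[100:300,150:270],None,fx=2,fy=2)
o=np.zeros((400,680,3),np.uint8);o[:360,:420]=a;o[:400,430:670]=b;cv2.imwrite("pics/wire.png",o)
```

```text
top [[0.3635663952824818, -0.02459800534928952], [0.5605094218820071, 0.2262118308674339], [0.4856781423829575, 0.13321384729509372], [0.5734893544477622, 0.007704426389126828]]
scene [[0.3594803886425924, -0.02837713922678753], [0.5999230966422642, 0.17548758960703392], [0.5758268760147085, 0.23612502132473656], [0.5753311055421415, 0.0068779895778483535]]
0 [[206. 275.]] [[220.433  251.5348]]
0.05 [[203.0956 258.1037]] [[218.1225 250.6972]]
0.1 [[199.9958 240.0713]] [[215.605  249.7846]]
0.2 [[193.126  200.1064]] [[209.8267 247.6899]]
0.3 [[185.1886 153.9314]] [[202.7871 245.1379]]
[198, 182] 0 [[145.0453 163.3702]]
[198, 182] 0.1 [[169.2485 191.9363]]
[198, 182] 0.2 [[198.7941 226.8078]]
[198, 182] 0.3 [[235.6705 270.3316]]
[173, 180] 0 [[122.4764 172.4749]]
[173, 180] 0.1 [[147.6602 200.7068]]
[173, 180] 0.2 [[178.3982 235.1651]]
[173, 180] 0.3 [[216.7553 278.1648]]
```

View pics/wire.png

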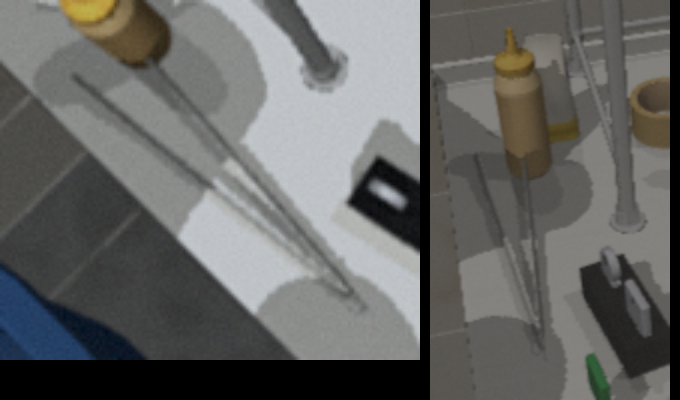

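The wire thing is a pair of tongs lying flat, at the lower left of the stand, so it is low and out of the way. Now I'll plan the approach.

```bash
cat >> h.py <<'E'
def plan(x,y,z,yaw,pos=None):
    s=state();R=s["ee_rot"];p=s["ee_pos"]
    cur=np.degrees(np.arctan2(R[1,1],R[0,1]))
    d=R.T@(np.array([x,y,z])-p)*100
    print("t",round(s["t"],2),"pos",p,"yaw",round(cur,2),"-> linear",d.round(2),"turn",round((cur-yaw+180)%360-180,2),"F",s["contact_force"],"M",s["moment"],"gap",round(s["finger_gap"],4),"gf",round(s["gripper_force"],1),"tilt",R[:,2])
E
python3 -c "
from h import *
plan(.409,-.1165,.16,-34.3)"
```

```text
t 0.1 pos [0.2102 0.5346 0.2414] yaw 68.53 -> linear [-42.34 -53.3    8.22] turn 102.83 F [-0.1948 -0.7061 -0.092 ] M [ 0.0311 -0.0504  0.0299] gap 0.0857 gf 0.0 tilt [-0.0009 -0.0014 -1.    ]
```

```bash
python3 -m crank '{"linear":[[-2,-2.5,0.4],[-5,-6.3,1],[-8,-10,1.5],[-11,-14,2],[-13.5,-17,2.5],[-16,-20,3],[-18.5,-23.3,3.6],[-21,-26.4,4],[-23.5,-29.6,4.5],[-26,-32.7,5]],"turn":[5,12,18,25,31,37,44,50,56,62]}' 4; python3 -c "
from h import *
plan(.409,-.1165,.16,-34.3)"
```

```text
t: 0.93
ee_pos: [0.3285, 0.1466, 0.1936]
ee_rot: [[-0.109, 0.994, 0.0], [0.994, 0.109, 0.0], [-0.0, 0.0, -1.0]]
contact_force: [1.6, -0.3, 0.5]
finger_gap: 0.0401
gripper_force: 0.0
t 0.93 pos [0.3285 0.1466 0.1936] yaw 6.26 -> linear [-27.03   5.12   3.36] turn 40.56 F [ 1.5549 -0.3161  0.5164] M [-0.0098 -0.0335  0.0543] gap 0.0401 gf 0.0 tilt [ 0.0004  0.     -1.    ]
```

```bash
python3 -m crank '{"linear":[[-3.7,0.7,0.5],[-7.4,1.3,0.9],[-11,2,1.4],[-14.5,2.6,1.8],[-18,3.2,2.2],[-21.5,3.9,2.6],[-24,4.3,3],[-25.9,4.67,3.2],[-25.9,4.67,3.2],[-25.9,4.67,3.2]],"turn":[6,12,18,24,30,36,40,40.8,40.8,40.8]}' 3.5
python3 - <<'E'
from h import *
plan(.409,-.1165,.059,-34.3)
im=get_image("top");cv2.imwrite("pics/top1.png",im[:,:,::-1])
s=get_image("scene");cv2.imwrite("pics/s1.png",cv2.resize(s[130:330,150:420,::-1],None,fx=2.9,fy=2.9))
E
```

```text
t: 1.77
ee_pos: [0.4042, -0.1039, 0.1615]
ee_rot: [[0.564, 0.825, -0.001], [0.825, -0.564, 0.001], [0.0, -0.002, -1.0]]
contact_force: [-0.5, 0.1, 0.0]
finger_gap: 0.0352
gripper_force: 0.0
t 1.77 pos [ 0.4042 -0.1039  0.1615] yaw -34.36 -> linear [-0.77  1.12 10.25] turn -0.06 F [-0.4859  0.1359  0.0084] M [-0.0703  0.0082  0.0609] gap 0.0352 gf 0.0 tilt [-0.0013  0.001  -1.    ]
```

View pics/s1.png

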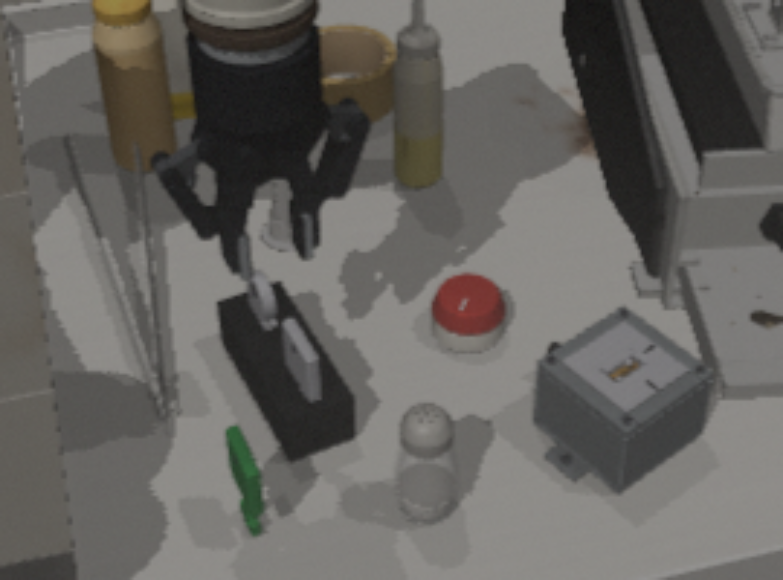

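The gripper is open and upright, above and slightly up-image of the keys. Next I'll correct the 13 mm and go down part of the way.

```bash
python3 -m crank '{"linear":[[-0.4,0.6,0.5],[-0.77,1.12,1.5],[-0.77,1.12,3],[-0.77,1.12,4.5],[-0.77,1.12,5.5],[-0.77,1.12,6],[-0.77,1.12,6],[-0.77,1.12,6]],"turn":[0,0,0,0,0,0,0,0]}' 3.5
python3 - <<'E'
from h import *
plan(.409,-.1165,.059,-34.3)
E
```

```text
t: 2.53
ee_pos: [0.4097, -0.1161, 0.1022]
ee_rot: [[0.563, 0.827, 0.0], [0.827, -0.563, -0.0], [-0.0, 0.0, -1.0]]
contact_force: [0.5, -0.2, 0.5]
finger_gap: 0.0348
gripper_force: 0.0
t 2.53 pos [ 0.4097 -0.1161  0.1022] yaw -34.24 -> linear [-0.07 -0.04  4.32] turn 0.06 F [ 0.4834 -0.2322  0.5466] M [0.0426 0.0423 0.0108] gap 0.0348 gf 0.0 tilt [ 0.0001 -0.0001 -1.    ]
```

```bash
python3 -m crank '{"linear":[[-0.05,0,1],[-0.05,0,2],[-0.05,0,3],[-0.05,0,3.8],[-0.05,0,4.3],[-0.05,0,4.3],[-0.05,0,4.3]],"turn":[0,0,0,0,0,0,0]}' 3.5; python3 -m crank '{"linear":[[0,0,0],[0,0,0],[0,0,0],[0,0,0],[0,0,0],[0,0,0],[0,0,0],[0,0,0]],"turn":[0,0,0,0,0,0,0,0]}' 0 90;  python3 - <<'E'
from h import *
plan(.409,-.1165,.16,-34.3)
E
```

```text
t: 3.12
ee_pos: [0.409, -0.1165, 0.0586]
ee_rot: [[0.563, 0.826, -0.001], [0.826, -0.563, 0.001], [-0.0, -0.001, -1.0]]
contact_force: [-0.1, 0.3, 0.8]
finger_gap: 0.0346
gripper_force: 0.0
t: 3.78
ee_pos: [0.4098, -0.1171, 0.0596]
ee_rot: [[0.563, 0.826, 0.001], [0.826, -0.563, -0.001], [0.0, 0.001, -1.0]]
contact_force: [-0.8, -0.5, 4.8]
finger_gap: 0.0086
gripper_force: 88.1
t 3.78 pos [ 0.4098 -0.1171  0.0596] yaw -34.28 -> linear [  0.    -0.09 -10.04] turn 0.02 F [-0.8422 -0.5226  4.7799] M [ 0.0328  0.0131 -0.0947] gap 0.0086 gf 88.1 tilt [ 0.0012 -0.0008 -1.    ]
```

```bash
python3 -m crank '{"linear":[[0,0,-0.5],[0,0,-1.3],[0,0,-2.3],[0,0,-3.5],[0,0,-5],[0,0,-7],[0,0,-9],[0,0,-10.5],[0,0,-11],[0,0,-11]],"turn":[0,0,0,0,0,0,0,0,0,0]}' 0 90;  python3 - <<'E'
from h import *
plan(.511,-.309,.17,68.8)
E
```

```text
t: 4.62
ee_pos: [0.41, -0.1171, 0.1707]
ee_rot: [[0.563, 0.826, 0.003], [0.826, -0.563, -0.002], [0.0, 0.003, -1.0]]
contact_force: [-0.5, -0.4, -0.0]
finger_gap: 0.0089
gripper_force: 88.1
t 4.62 pos [ 0.41   -0.1171  0.1707] yaw -34.27 -> linear [-10.17  19.15   0.13] turn -103.07 F [-0.5428 -0.3554 -0.0494] M [-0.0121 -0.0178 -0.0202] gap 0.0089 gf 88.1 tilt [ 0.0027 -0.0017 -1.    ]
```

```bash
python3 -m crank '{"linear":[[-0.7,1.3,0],[-1.7,3.2,0],[-2.7,5.1,0],[-3.7,7,0],[-4.7,8.9,0],[-5.7,10.8,0],[-6.7,12.7,0],[-7.7,14.6,0],[-8.7,16.5,0],[-9.4,17.8,0]],"turn":[-5,-12,-18,-24,-30,-36,-42,-48,-54,-60]}' 0 90;  python3 - <<'E'
from h import *
plan(.511,-.309,.17,68.8)
E
```

```text
t: 5.45
ee_pos: [0.5032, -0.2956, 0.1672]
ee_rot: [[-0.438, 0.899, -0.002], [0.899, 0.438, 0.001], [0.002, -0.001, -1.0]]
contact_force: [0.5, -0.3, -0.5]
finger_gap: 0.009
gripper_force: 88.1
t 5.45 pos [ 0.5032 -0.2956  0.1672] yaw 25.98 -> linear [-1.55  0.11 -0.28] turn -42.82 F [ 0.4825 -0.3015 -0.4718] M [0.0041 0.0295 0.0279] gap 0.009 gf 88.1 tilt [-0.0019  0.0015 -1.    ]
```

```bash
python3 -m crank '{"linear":[[-0.3,0,0],[-0.7,0.05,0],[-1,0.1,0],[-1.3,0.1,0],[-1.55,0.1,0],[-1.55,0.1,0],[-1.55,0.1,0],[-1.55,0.1,0],[-1.55,0.1,0],[-1.55,0.1,0]],"turn":[-6,-13,-20,-27,-34,-40,-42.8,-42.8,-42.8,-42.8]}' 0 90;  python3 - <<'E'
from h import *
plan(.511,-.309,.130,68.8)
im=get_image("top");cv2.imwrite("pics/top2.png",im[:,:,::-1])
s=get_image("scene");cv2.imwrite("pics/s2.png",s[:,:,::-1])
a=cv2.resize(im[150:270,280:380,::-1],None,fx=4,fy=4,interpolation=cv2.INTER_CUBIC);b=cv2.resize(s[180:300,310:410,::-1],None,fx=4,fy=4,interpolation=cv2.INTER_CUBIC)
cv2.imwrite("pics/b2.png",np.hstack([a,b]))
E
```

```text
t: 6.28
ee_pos: [0.5106, -0.3078, 0.1681]
ee_rot: [[-0.93, 0.367, -0.001], [0.367, 0.93, 0.001], [0.001, 0.001, -1.0]]
contact_force: [0.6, -0.3, -0.6]
finger_gap: 0.0087
gripper_force: 88.1
t 6.28 pos [ 0.5106 -0.3078  0.1681] yaw 68.44 -> linear [-0.09 -0.1   3.81] turn -0.36 F [ 0.6389 -0.2676 -0.554 ] M [-0.0028  0.0041 -0.0114] gap 0.0087 gf 88.1 tilt [-0.0011  0.001  -1.    ]
```

View pics/b2.png

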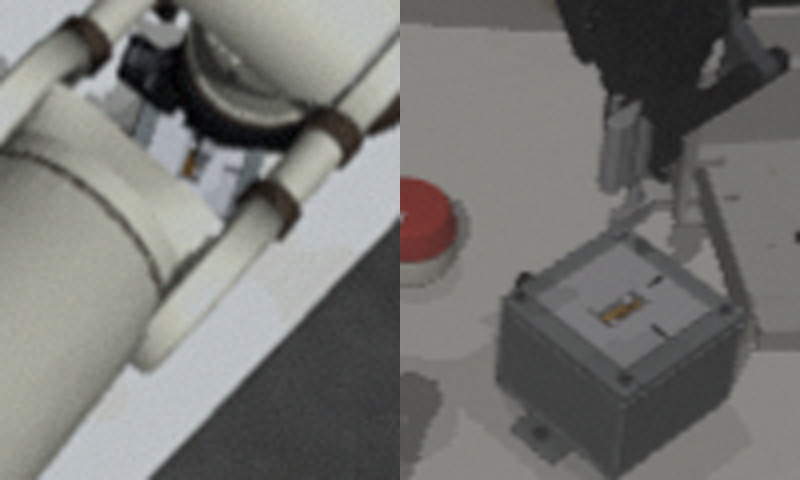

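The key is held upright above the box, with its foot at about scene (366,236) and the keyhole at (365,257). I'll check the offset in the scene view.

Run:
```python
from h import *
s0=cv2.imread("pics/scene0.png")
x0,y0=345,237;u=up(s0,x0,y0,x0+40,y0+40);m=u.mean(2)
sat=u[:,:,2]-u[:,:,0]
h=comp((sat>18)|(m<95),(8*(365-x0),8*(257.5-y0)),(x0,y0)); print("slot scene",rect("scene",h,.064), h.min(0),h.max(0))
t=cv2.imread("pics/top0.png")
x0,y0=300,165;u=up(t,x0,y0,x0+55,y0+55);m=u.mean(2)
for n,px in(("top",h),):pass
s=state();R=s["ee_rot"];p=s["ee_pos"]
foot=p+R[:,2]*.051
kx=R[:,0]
pts=[foot,foot+.012*kx,foot-.012*kx,foot-R[:,2]*.076,foot-R[:,2]*.076+.022*kx,foot-R[:,2]*.076-.022*kx,foot-R[:,2]*.034+.022*kx,foot-R[:,2]*.034-.022*kx]
print(foot,(proj("scene",pts)));print(proj("scene",[[.511,-.309,.064]]))
s2=cv2.imread("pics/s2.png");v=cv2.resize(s2[205:245,350:390],None,fx=14,fy=14,interpolation=cv2.INTER_CUBIC)
for q in proj("scene",pts): cv2.circle(v,tuple(int(i) for i in ((q-[350,205]+.5)*14)),3,(0,0,255),-1)
cv2.imwrite("pics/k.png",v)
```

```text
slot scene (array([ 0.5061, -0.3098]), array([27.8017, 11.8143]), -22.751426696777344) [358.0625 252.3125] [371.4375 261.3125]
[ 0.5108 -0.3079  0.1176] [[367.5609 234.9207]
 [363.0024 237.7562]
 [372.0666 232.118 ]
 [371.5822 204.014 ]
 [362.761  209.178 ]
 [380.2073 198.9649]
 [360.7243 226.7058]
 [377.7036 216.4134]]
[[365.5478 254.9623]]
```

View pics/k.png

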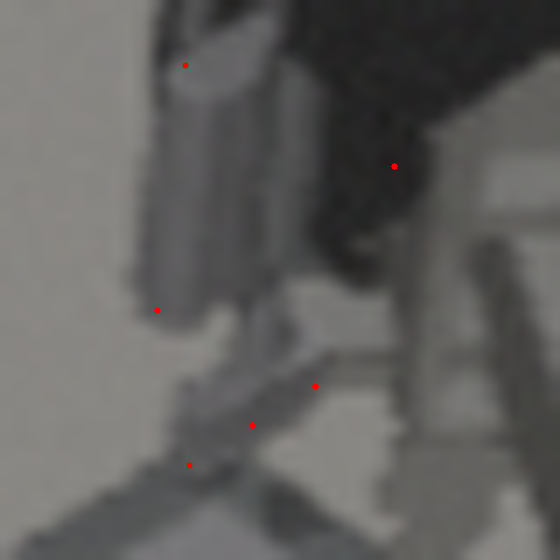

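The red dots for the projected key fall on the seen key to within about 1 px, so the grasp is as planned. Going down into the lock mouth.

```bash
python3 -m crank '{"linear":[[0,-0.05,0.7],[0,-0.1,1.7],[0,-0.1,2.7],[0,-0.1,3.7],[0,-0.1,4.4],[0,-0.1,4.7],[0,-0.1,4.9],[0,-0.1,5.1],[0,-0.1,5.3],[0,-0.1,5.5]],"turn":[0,0,0,0,0,0,0,0,0,0]}' 0 90;  python3 - <<'E'
from h import *
plan(.5105,-.3087,.0895,68.7)
E
```

```text
t: 7.22
ee_pos: [0.511, -0.3093, 0.1143]
ee_rot: [[-0.931, 0.366, 0.001], [0.366, 0.931, -0.001], [-0.001, -0.0, -1.0]]
contact_force: [-0.3, -0.0, -1.1]
finger_gap: 0.009
gripper_force: 88.1
t 7.22 pos [ 0.511  -0.3093  0.1143] yaw 68.52 -> linear [0.07 0.04 2.48] turn -0.18 F [-0.342  -0.0204 -1.1277] M [-0.0317 -0.0354  0.0102] gap 0.009 gf 88.1 tilt [ 0.0008 -0.0007 -1.    ]
```

Still free, with the foot at mouth level. I'll continue gently until it touches the pins.

```bash
python3 -m crank '{"linear":[[0,0,0.1],[0,0,0.2],[0,0,0.3],[0,0,0.3]],"turn":[0,0,0,0]}' 0 90;  python3 - <<'E'
from h import *
plan(.5105,-.3087,.0895,68.7)
E
```

```text
t: 7.55
ee_pos: [0.5108, -0.3092, 0.1112]
ee_rot: [[-0.931, 0.366, 0.0], [0.366, 0.931, -0.0], [-0.0, -0.0, -1.0]]
contact_force: [0.9, 0.0, 0.8]
finger_gap: 0.009
gripper_force: 88.3
t 7.55 pos [ 0.5108 -0.3092  0.1112] yaw 68.52 -> linear [0.05 0.04 2.17] turn -0.18 F [0.935 0.047 0.778] M [ 0.0148  0.0485 -0.0123] gap 0.009 gf 88.3 tilt [ 0.0003 -0.0003 -1.    ]
```

```bash
python3 -m crank '{"linear":[[0,0,0.1],[0,0,0.2],[0,0,0.3],[0,0,0.3]],"turn":[0,0,0,0]}' 0 90;  python3 - <<'E'
from h import *
plan(.5105,-.3087,.0895,68.7)
E
```

```text
t: 7.88
ee_pos: [0.5115, -0.3093, 0.11]
ee_rot: [[-0.93, 0.366, 0.002], [0.366, 0.931, -0.0], [-0.002, 0.0, -1.0]]
contact_force: [-1.5, 3.6, 9.5]
finger_gap: 0.0089
gripper_force: 89.9
t 7.88 pos [ 0.5115 -0.3093  0.11  ] yaw 68.51 -> linear [0.12 0.01 2.05] turn -0.19 F [-1.5308  3.5532  9.465 ] M [ 0.5389  0.3667 -0.105 ] gap 0.0089 gf 89.9 tilt [ 0.0018 -0.0004 -1.    ]
```

```bash
python3 -m crank '{"linear":[[0,0,0.05],[0,0,0.05],[0,0,0.05],[0,0,0.08],[0,0,0.08],[0,0,0.1],[0,0,0.1],[0,0,0.1]],"turn":[3,5,0,-5,-3,3,5,0]}' 0 90;  python3 - <<'E'
from h import *
plan(.5105,-.3087,.0895,68.7)
E
```

```text
t: 8.55
ee_pos: [0.5115, -0.3098, 0.1079]
ee_rot: [[-0.93, 0.367, 0.002], [0.367, 0.93, -0.002], [-0.003, -0.001, -1.0]]
contact_force: [-0.1, 0.8, 2.9]
finger_gap: 0.0088
gripper_force: 88.6
t 8.55 pos [ 0.5115 -0.3098  0.1079] yaw 68.44 -> linear [0.14 0.07 1.84] turn -0.26 F [-0.1419  0.7596  2.8542] M [ 0.0861  0.0912 -0.0592] gap 0.0088 gf 88.6 tilt [ 0.0021 -0.0019 -1.    ]
```

Working: it went down 2 mm and the force dropped. Continuing with progressively more push.

```bash
python3 -m crank '{"linear":[[0,0,0.1],[0,0,0.2],[0,0,0.2],[0,0,0.25],[0,0,0.25],[0,0,0.3],[0,0,0.3],[0,0,0.3]],"turn":[3,5,0,-5,-3,3,5,0]}' 0 90;  python3 - <<'E'
from h import *
plan(.5105,-.3087,.0895,68.7)
E
```

```text
t: 9.22
ee_pos: [0.5106, -0.3091, 0.1038]
ee_rot: [[-0.93, 0.367, -0.0], [0.367, 0.93, 0.0], [0.0, 0.0, -1.0]]
contact_force: [0.3, -0.6, -0.4]
finger_gap: 0.0087
gripper_force: 88.1
t 9.22 pos [ 0.5106 -0.3091  0.1038] yaw 68.46 -> linear [0.02 0.03 1.43] turn -0.24 F [ 0.3301 -0.5872 -0.3895] M [-0.0792 -0.0332 -0.0126] gap 0.0087 gf 88.1 tilt [-0.0001  0.     -1.    ]
```

Past the pins, with no force left. Down to home.

```bash
python3 -m crank '{"linear":[[0,0,0.15],[0,0,0.3],[0,0,0.45],[0,0,0.6],[0,0,0.75],[0,0,0.9],[0,0,1.05],[0,0,1.2],[0,0,1.2]],"turn":[0,0,0,0,0,0,0,0,0]}' 0 90;  python3 - <<'E'
from h import *
plan(.5105,-.3087,.0895,68.7)
E
```

```text
t: 9.97
ee_pos: [0.5105, -0.3089, 0.0915]
ee_rot: [[-0.931, 0.366, -0.0], [0.366, 0.931, 0.0], [0.0, 0.0, -1.0]]
contact_force: [0.2, 0.7, -0.3]
finger_gap: 0.0086
gripper_force: 88.1
t 9.97 pos [ 0.5105 -0.3089  0.0915] yaw 68.52 -> linear [0.01 0.02 0.2 ] turn -0.18 F [ 0.1888  0.657  -0.2992] M [-0.0126 -0.0393 -0.0118] gap 0.0086 gf 88.1 tilt [-0.0004  0.0004 -1.    ]
```

```bash
python3 -m crank '{"linear":[[0,0,0.1],[0,0,0.2],[0,0,0.3],[0,0,0.4],[0,0,0.4]],"turn":[0,0,0,0,0]}' 0 90;  python3 - <<'E'
from h import *
plan(.5105,-.3087,.0895,68.7)
E
```

```text
t: 10.38
ee_pos: [0.511, -0.3093, 0.0899]
ee_rot: [[-0.931, 0.366, 0.0], [0.366, 0.931, -0.0], [-0.0, -0.0, -1.0]]
contact_force: [-3.5, 2.9, 10.1]
finger_gap: 0.0088
gripper_force: 90.1
t 10.38 pos [ 0.511  -0.3093  0.0899] yaw 68.54 -> linear [0.07 0.04 0.04] turn -0.16 F [-3.4501  2.9245 10.0503] M [ 0.6027  0.7711 -0.0306] gap 0.0088 gf 90.1 tilt [ 0.0002 -0.0004 -1.    ]
```

Home: 10 N down force at the expected depth. Turning clockwise.

```bash
python3 -m crank '{"linear":[[0,0,0],[0,0,0],[0,0,0],[0,0,0],[0,0,0],[0,0,0],[0,0,0],[0,0,0],[0,0,0],[0,0,0]],"turn":[4,8,12,16,20,24,28,32,36,40]}' 0 110;  python3 - <<'E'
from h import *
plan(.5105,-.3087,.0895,-21.3)
E
```

```text
t: 11.22
ee_pos: [0.5115, -0.3095, 0.0899]
ee_rot: [[-0.475, 0.88, 0.001], [0.88, 0.475, -0.001], [-0.002, 0.001, -1.0]]
contact_force: [-2.0, 2.1, 9.0]
finger_gap: 0.0087
gripper_force: 107.4
t 11.22 pos [ 0.5115 -0.3095  0.0899] yaw 28.35 -> linear [ 0.12 -0.04  0.04] turn 49.65 F [-1.9661  2.14    9.0303] M [0.4081 0.4567 0.0981] gap 0.0087 gf 107.4 tilt [ 0.0015 -0.0012 -1.    ]
```

```bash
python3 -m crank '{"linear":[[0,0,0],[0,0,0],[0,0,0],[0,0,0],[0,0,0],[0,0,0],[0,0,0],[0,0,0],[0,0,0],[0,0,0]],"turn":[5,10,15,20,25,30,35,40,44,46]}' 0 110;  python3 - <<'E'
from h import *
plan(.5105,-.3087,.0895,-21.3)
E
```

```text
t: 12.05
ee_pos: [0.5109, -0.3096, 0.0899]
ee_rot: [[0.303, 0.953, 0.0], [0.953, -0.303, -0.001], [-0.001, 0.001, -1.0]]
contact_force: [-3.8, 2.4, 10.1]
finger_gap: 0.0087
gripper_force: 107.6
t 12.05 pos [ 0.5109 -0.3096  0.0899] yaw -17.62 -> linear [ 0.07 -0.07  0.04] turn 3.68 F [-3.7976  2.3631 10.1079] M [0.4179 0.821  0.1791] gap 0.0087 gf 107.6 tilt [ 0.0001 -0.0012 -1.    ]
```

```bash
python3 -m crank '{"linear":[[0,0,0],[0,0,0],[0,0,0],[0,0,0]],"turn":[1,2,3,3]}' 0 110;python3 -c "
from h import *
plan(.5105,-.3087,.0895,-21.3)"; python3 -m crank '{"linear":[[0,0,0],[0,0,0],[0,0,0],[0,0,0]],"turn":[1,2,3,3]}' 0 110;  python3 - <<'E'
from h import *
plan(.5105,-.3087,.0895,-21.3)
E
```

```text
t: 12.38
ee_pos: [0.5109, -0.3096, 0.0899]
ee_rot: [[0.35, 0.937, 0.0], [0.937, -0.35, -0.001], [-0.001, 0.0, -1.0]]
contact_force: [-4.0, 1.1, 10.7]
finger_gap: 0.0086
gripper_force: 107.6
t 12.38 pos [ 0.5109 -0.3096  0.0899] yaw -20.47 -> linear [ 0.07 -0.07  0.04] turn 0.83 F [-3.9838  1.09   10.711 ] M [0.44   0.8044 0.143 ] gap 0.0086 gf 107.6 tilt [ 0.     -0.0012 -1.    ]
t: 12.72
ee_pos: [0.5109, -0.3096, 0.0899]
ee_rot: [[0.397, 0.918, -0.0], [0.918, -0.397, -0.001], [-0.001, 0.0, -1.0]]
contact_force: [-4.6, 1.4, 10.1]
finger_gap: 0.0088
gripper_force: 107.8
t 12.72 pos [ 0.5109 -0.3096  0.0899] yaw -23.41 -> linear [ 0.07 -0.07  0.04] turn -2.11 F [-4.5714  1.4486 10.136 ] M [0.4962 0.7694 0.5994] gap 0.0088 gf 107.8 tilt [-0.0002 -0.0014 -1.    ]
```

The moment jumped from 0.14 to 0.60 N m, so the stop has been reached. I'll hold and do one last look.

```bash
python3 -m crank '{"linear":[[0,0,0],[0,0,0],[0,0,0],[0,0,0],[0,0,0],[0,0,0]],"turn":[0,0,0,0,0,0]}' 0 110
python3 - <<'E'
from h import *
plan(.5105,-.3087,.0895,-21.3)
s=get_image("scene");cv2.imwrite("pics/s3.png",cv2.resize(s[180:310,220:420,::-1],None,fx=4,fy=4,interpolation=cv2.INTER_CUBIC))
E
```

```text
t: 13.22
ee_pos: [0.5109, -0.3096, 0.0899]
ee_rot: [[0.397, 0.918, -0.0], [0.918, -0.397, -0.001], [-0.001, 0.0, -1.0]]
contact_force: [-3.7, 1.9, 10.6]
finger_gap: 0.0087
gripper_force: 107.8
t 13.22 pos [ 0.5109 -0.3096  0.0899] yaw -23.36 -> linear [ 0.07 -0.07  0.04] turn -2.06 F [-3.6892  1.8542 10.6352] M [0.4184 0.8059 0.5667] gap 0.0087 gf 107.8 tilt [-0.0002 -0.0014 -1.    ]
```

View pics/s3.png

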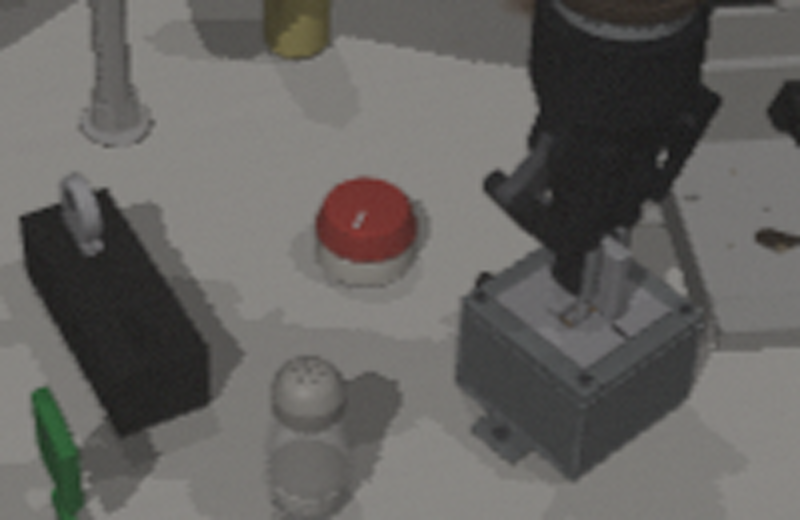

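The key is home and held turned in the lock (crop (600,290)). The round key, timer and salt are where they were.

```bash
python3 -c "
from workcell import *
print(sign_off())"
```

```text
the job is handed in; nothing more can be done
None
```

The square key is fully home in the lock and turned clockwise to the stop. The gripper is still holding it there, and the job was handed in at about 13 s of the 56 s allowed; the round key, timer and salt shaker were not disturbed.

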